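# Hitch the work sled to the feed carriage

## Robot

A 7-joint arm with a two-finger parallel gripper is mounted at the origin on the work surface. World frame = base frame: x ahead of the robot, y to its left, z up, the work surface at z = 0. Lengths are in mm, angles in rad, forces in N, time in s.
With the tool pointing down it reaches from about 400 to 850 mm from the base axis. Payload 10.4 kg.
Tool frame: the origin (TCP) lies midway between the tips of the shut fingers; the grasp point (between the pads) lies 19 mm behind it; x points along the fingers, y is the direction in which the jaws open and shut, and the axes are right-handed (so a half turn about x gives the same grasp; the last joint's range is limited). The gripper opens to 87 mm and grips with 3 to 60 N. Pads are 19 mm wide; open, the fingers measure 117 mm over their backs; the gripper's body (75 mm by 190 mm) begins 51 mm behind the grasp point.
Start: joints at [-1.366, 0.332, -0.065, 1.46, 0.022, 1.35, -0.088], TCP at [141.132, 608.879, 222.576] pointing down, gripper open.
Joint ranges: [-2.6, 2.6], [-0.5, 2.12], [-1.47, 1.34], [0.16, 2.42], [-1.27, 4.41], [0.06, 2.06], [-2.6, 2.6]. Speed limits (rad/s): [2.22, 2.22, 2.79, 2.79, 3.14, 3.14, 3.14].

## Interface

Orientations are given as a unit quaternion [w, x, y, z].
In Python, from bench import * gives the robot as it stands. Calls block until the motion is done:
- move_ptp(position, orientation): joint-space move of the TCP to a pose.
- line_to(position, rotation=None, speed=150, until_force=None): straight line of the TCP; rotation=None keeps the orientation; speed is the mean speed in mm/s. With until_force (N) it stops when the force on the tool has changed by that much, and returns True; else False.
- goto_joints(angles): joint-space move.
- command_gripper(opening, squeeze=None): finger opening in mm; squeeze is the grip in N (None keeps the last); returns when the fingers have stopped.
- wait(seconds).
- inverse_kinematics(position, orientation): joint angles nearest the present ones, or None.
- get_state(): the state.
- grab_frame(name): name is "scene" or "top" or "wrist"; returns a dict with "color" (420x560x3 uint8, red, green, blue), "camera_matrix" (3x3 intrinsics, pixels), "T" (4x4, takes a point from camera to world coordinates). Camera axes: x right, y down, z forward; pixel columns grow to the right and rows downward; lengths in mm; the calibration is good to about 2 mm. The wrist camera is an equidistant fisheye: a pixel r from the principal point sees the ray r / f radians off the axis. A picture is of the moment at which its call begins. There is no depth.
A pose or a line that the arm cannot do raises Unreachable and nothing moves.
- hand_in(): hands the job in, once; it reports no verdict.
The state is a dict: "time": time; "qpos": joint angles; "joint_vel": joint speeds; "joint_efforts": joint torques, N m; "ee_pos": TCP position; "tool_rot": TCP orientation; "contact_force": force on the tool from outside, world axes, zero at the start; "wrist_torque": the same for the moment, N m; "width": finger opening in mm.
Only numpy, scipy, OpenCV 4.12 (cv2) and the standard library are available. Lean on these libraries where they do the work, as an engineer would, in place of code of your own. Each camera call takes 0.05 s, during which the arm holds its last target.

## Task

Take the work sled by its blue post and push its red hook onto the feed carriage's upright brass pin until the yellow sprung latch snaps shut behind the pin, then give the sled a firm tug back (about 10 N) to prove that the latch holds. Feel your way: never load the pin with more than 20 N, pushing or tugging. Leave the sled hitched, flat on the bench and let go, and leave the other things on the bench where they are.

Things in the scene. Friction and masses are not known exactly. Their poses are not given: they have to be found in the camera images.
- sled: Work sled, loose, 0.5 to 1.1 kg: plywood deck 202 x 100 x 18 mm flat on the bench, upright blue grip post, oak blank fixed at the tail, red steel hook bolted on top at the front. Origin: underside of the deck, straight below the post; x points out of the hook's mouth, y left, z up. Deck from x = -150 to +52 mm; blank from x = -143 to -77 mm, top 44 mm above the bench.
- grip (a point): Where to hold the sled: on the blue post, 62 mm above the bench (post 16 mm along the sled's x, 40 mm along its y, top at 82 mm, upright sides). Below, the hook's shank plate lies with its top at 32 mm. Axes as the sled's.
- mouth (a point): Centre of the throat's entrance in the hook: sled x = 128 mm. The hook is a flat plate at heights 18 to 32 mm, tips at x = 145 mm, left and right jaw flared outwards, about 46 mm apart at the tips; the throat is 20 mm wide (y = -10 to +10 mm) from here in to its flat back wall at x = 76 mm.
- seat (a point): Point in the hook where the pin's axis lies when the pin is against the back wall: sled x = 84 mm, y = 0, 18 mm above the bench. Axes as the sled's.
- latch_tip (a point): Free end of the yellow latch in the hook's mouth. The latch is hinged in the left jaw at sled x = 108 mm, y = +13 mm; shut, it reaches straight across the throat to y = -4 mm.
- latch (a joint): Latch angle, rad: 0 shut, up to 1.45 pressed in towards the back wall. A spring shuts it; it cannot swing outwards. The entering pin presses it in (past 1 rad, about 10 N of push); it snaps shut when the pin's axis is some 22 mm past the hinge line, the last 3 mm before the back wall. Shut, it leaves the pin about 13 mm of play.
- carriage: Green feed carriage bolted to the bench, housing 180 x 130 x 74 mm plus a low button (90 mm). Origin on the bench; x points from its front to its rear, z up; housing x = -42 to +150 mm. To hitch, the sled's x must point the same way as the carriage's x and its centre line lie on the carriage's (y = 0).
- front (a point): Foot of the carriage's front face (carriage x = -42 mm). From it a low flat draw-bar, 26 mm wide with its top 9 mm above the bench, comes out towards the carriage's -x and carries the upright brass pin; its end lies 14 mm beyond the pin's axis.
- pin_nominal (a point): Mean place of the brass pin's axis (carriage x = -120 mm, y = 0), 18 mm above the bench; a mark on the carriage, it does not follow the pin. The true pin stands up to 12 mm nearer or further along x. Pin 16 mm diameter, top at 48 mm. It rides on a stiff spring buffer: gives 1 mm per 5 N along x, pushed or pulled, hard stops at 8 mm; none sideways.
- spanner: Bystander: steel spanner, about 180 mm long, lying beside the carriage; leave it where it is.
- shackle: Bystander: steel bow shackle, 60 x 70 mm, lying beside the carriage; leave it where it is.
- chisel: Bystander: chisel with yellow handle, 190 mm long, lying; leave it where it is.
- mallet: Bystander: hammer lying on the bench; leave it where it is.
- offcut: Bystander: pale wood offcut 110 x 45 x 35 mm; leave it where it is.
- glue: Bystander: white glue bottle, 60 mm across, 110 mm tall, standing; leave it where it is.
- plane_block: Bystander: steel block plane 160 x 50 mm, 65 mm tall; leave it where it is.

How it is judged (in metres and radians):
On the way, in this order (a step that is already met when the one before it is completed fails the run):
1. the pin presses the hook's latch inwards (more than 0.5 rad) (value of joint latch above 0.5 rad and contact force between latch and carriage above 0.5 N).
2. the latch has snapped shut (under 0.15 rad) with the pin inside the hook (value of joint latch below 0.15 rad and x of seat in the frame of carriage between -0.146 and -0.096 m and y of seat in the frame of carriage between -0.012 and 0.012 m), for 0.1 s.
3. the sled is tugged back: the shut latch pulls on the pin with more than 7 N (contact force between latch and carriage above 7 N and value of joint latch below 0.15 rad), for 0.1 s.
At the end, for the whole second after the job is handed in: The latch is shut (under 0.15 rad) with the pin behind it: the hook's seat point lies 96 to 146 mm in front of the carriage's origin and within 12 mm of its centre line; the sled lies flat on the bench (tilt under 0.05 rad, underside within 5 mm of the bench), at rest and let go (all of step 2 and angle between sled's own z axis and vertical below 0.05 rad and height (world z) of sled below 0.005 m and linear speed of sled below 0.01 m/s); the robot touches nothing.
It fails at once if more than 20 N between the sled and the carriage or its pin (contact force between sled and carriage above 20 N).
It fails at once if a bystander is moved by more than 30 mm (distance of any of spanner, shackle, chisel, mallet, offcut, glue, plane_block from where it was at the start of the episode above 0.03 m).
It also fails if it takes over 64 s, if anything falls off the work surface, if the arm or the gripper's body presses on something with over 40 N, if the wrist force passes 120 N, or if a joint passes its speed limit or range.

## Working session

There is one attempt and no reset: what is moved stays moved. The work goes in short steps, each a Python script; the robot and the scene stay as the last script left them, time stands still between calls to the robot, and variables do not carry over. Pictures are saved under pics/ and viewed, and the job is handed in when it is done.

```bash
ls; mkdir -p pics
python3 - <<'E'
from bench import *
import cv2
for n in ("scene","top","wrist"):
    f=grab_frame(n); cv2.imwrite(f"pics/{n}0.png",f["color"][:,:,::-1])
    print(n,f["camera_matrix"].tolist(),f["T"].round(3).tolist())
s=get_state(); print(s)
E
```

```text
pics
scene [[437.3203783995531, 0.0, 283.78008081313146], [0.0, 437.3203783995531, 211.9708500172024], [0.0, 0.0, 1.0]] [[0.875, 0.389, -0.287, 972.941], [0.484, -0.716, 0.503, -730.554], [-0.01, -0.579, -0.815, 1256.523], [0.0, 0.0, 0.0, 1.0]]
top [[491.1819269798872, 0.0, 281.6516868773259], [0.0, 491.1819269798872, 201.27732243082266], [0.0, 0.0, 1.0]] [[0.016, -0.997, 0.081, 430.902], [-1.0, -0.018, -0.018, 6.11], [0.02, -0.081, -0.997, 1338.272], [0.0, 0.0, 0.0, 1.0]]
wrist [[325.19226210127806, 0.0, 278.9890345910259], [0.0, 325.19226210127806, 203.16716686893207], [0.0, 0.0, 1.0]] [[0.226, 0.939, 0.259, 70.591], [0.974, -0.218, -0.06, 625.061], [-0.0, 0.266, -0.964, 384.096], [0.0, 0.0, 0.0, 1.0]]
{'time': 0.15, 'qpos': array([-1.36561476,  0.33274242, -0.06469864,  1.46074363,  0.02162242,
        1.34986104, -0.08850807]), 'joint_vel': array([-0.00085374, -0.00243678,  0.0006009 , -0.00388337,  0.00067313,
       -0.0008517 , -0.00023354]), 'joint_efforts': array([ 4.06306754e-04, -6.23634982e+01,  2.45295104e-02, -3.90144289e+01,
       -6.12337003e-02,  3.71781411e-02,  1.30629423e-04]), 'ee_pos': array([141.08009468, 608.58292262, 221.92915332]), 'tool_rot': array([ 0.70250676,  0.0799809 ,  0.70254555, -0.08072829]), 'contact_force': array([ 0.22325114, -0.49211345, -0.26372349]), 'wrist_torque': array([ 0.02002015,  0.0334249 , -0.00487219]), 'width': 87.13897522824097}
```

View pics/scene0.png

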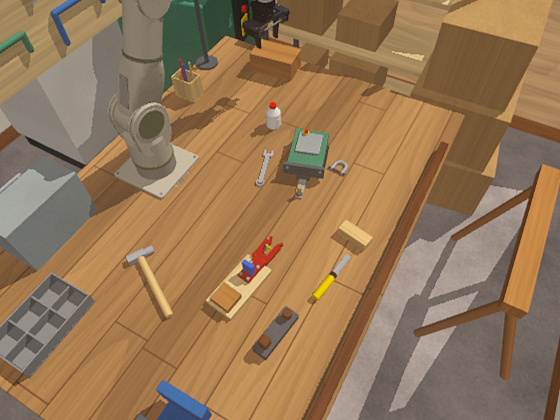

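View pics/top0.png

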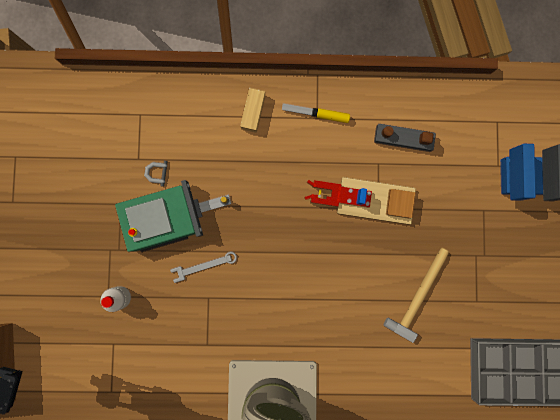

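View pics/wrist0.png

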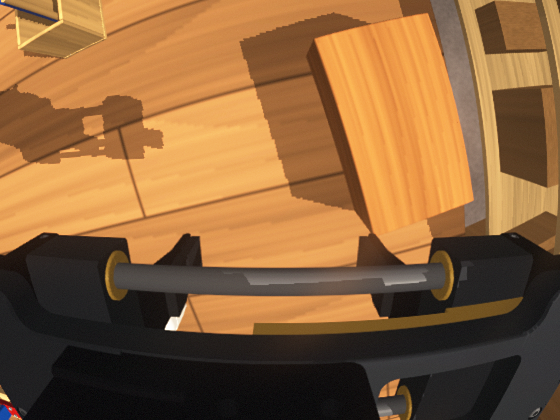

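Top view: the sled's post is near (362,196), its hook points left (+y), the pin is near (224,200), and the carriage is at about (155,220). I'll zoom in and segment next.

```bash
cat > h.py <<'E'
from bench import *
import numpy as np, cv2
def ray(f,uv,z):
    K=f["camera_matrix"];T=f["T"]
    d=T[:3,:3]@np.array([(uv[0]-K[0,2])/K[0,0],(uv[1]-K[1,2])/K[1,1],1.]);o=T[:3,3]
    return (o+d*(z-o[2])/d[2])
def proj(f,p):
    T=f["T"];c=T[:3,:3].T@(np.asarray(p,float)-T[:3,3]);K=f["camera_matrix"]
    if f.get("fish"):
        r=np.hypot(c[0],c[1]);th=np.arctan2(r,c[2]);s=K[0,0]*th/max(r,1e-9);return np.array([K[0,2]+s*c[0],K[1,2]+s*c[1]])
    return np.array([K[0,0]*c[0]/c[2]+K[0,2],K[1,1]*c[1]/c[2]+K[1,2]])
def rayw(f,uv,z):
    K=f["camera_matrix"];T=f["T"];x=(uv[0]-K[0,2])/K[0,0];y=(uv[1]-K[1,2])/K[0,0];t=np.hypot(x,y)
    d=T[:3,:3]@np.array([np.sin(t)*x/t,np.sin(t)*y/t,np.cos(t)]);o=T[:3,3]
    return o+d*(z-o[2])/d[2]
def save(n,im): cv2.imwrite("pics/"+n+".png",im[:,:,::-1])
def crop(n,f,x0,y0,w,h,k): save(n,cv2.resize(f["color"][y0:y0+h,x0:x0+w],None,fx=k,fy=k,interpolation=cv2.INTER_CUBIC))
E
python3 - <<'E'
from h import *
f=grab_frame("top"); crop("t1",f,290,160,140,80,5.5); crop("t2",f,100,170,140,90,5.5)
g=grab_frame("scene"); crop("s1",g,200,225,100,100,6); crop("s2",g,250,110,110,100,6)
def masks(f):
    hsv=cv2.cvtColor(f["color"],cv2.COLOR_RGB2HSV)
    R=dict(red=((0,180,80),(6,255,255)),blue=((105,150,60),(125,255,255)),green=((65,100,30),(90,255,255)),)
    for n,(a,b) in R.items():
        m=cv2.inRange(hsv,a,b);k,l,st,c=cv2.connectedComponentsWithStats(m)
        for i in range(1,k):
            if st[i,4]>25: print(n,st[i].tolist(),c[i].round(1))
masks(f);print();masks(g)
E
```

```text
red [305, 180, 54, 27, 734] [332.9 193.7]
red [366, 191, 6, 11, 29] [368.8 197.3]
red [128, 230, 7, 5, 27] [131.2 231.7]
red [101, 296, 12, 12, 101] [106.7 301.5]
blue [501, 144, 42, 56, 1756] [521.7 173.1]
blue [357, 188, 10, 16, 106] [361.3 195.9]
green [116, 186, 79, 65, 2021] [159.5 218.1]

red [241, 5, 6, 8, 40] [243.4   8.5]
red [270, 102, 6, 7, 38] [272.5 105. ]
red [239, 236, 44, 47, 480] [261.7 257.2]
blue [52, 1, 19, 12, 40] [60.8  6.2]
blue [243, 260, 11, 8, 40] [247.8 263.7]
blue [157, 381, 50, 28, 80] [178.3 392.5]
green [178, 0, 16, 10, 72] [187.1   3.4]
green [199, 0, 10, 11, 45] [202.8   3.3]
green [0, 32, 28, 18, 85] [11.1 39.2]
```

View pics/t1.png

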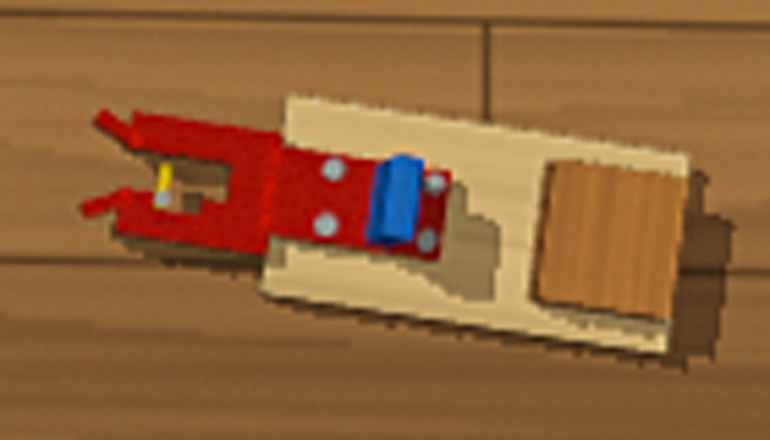

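View pics/t2.png

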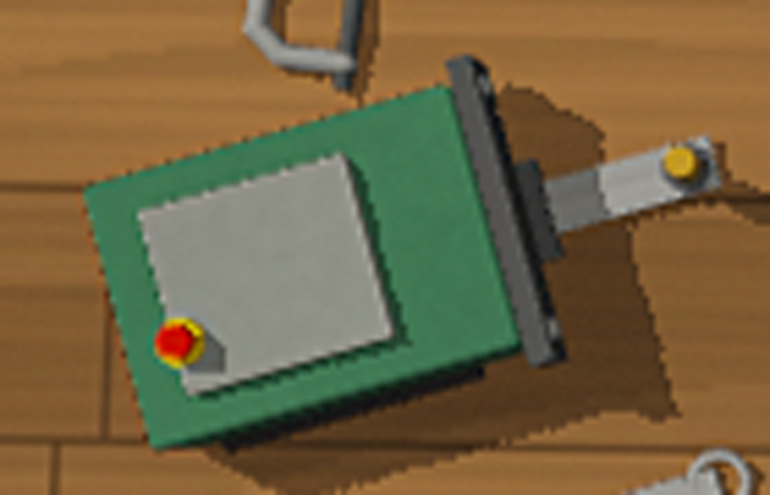

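View pics/s1.png

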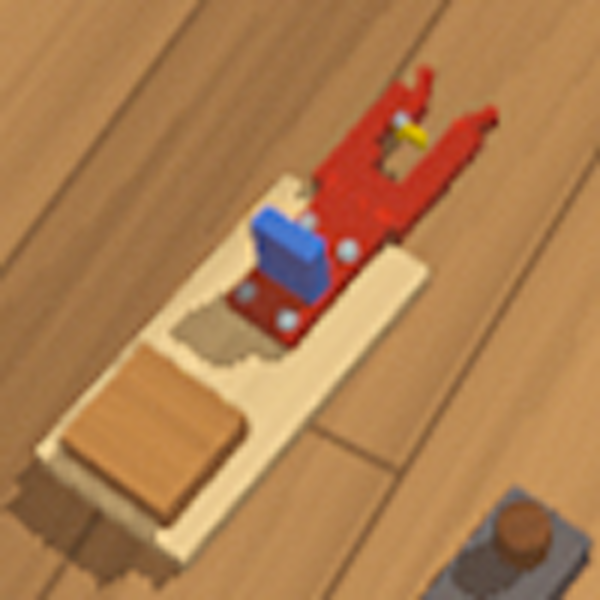

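View pics/s2.png

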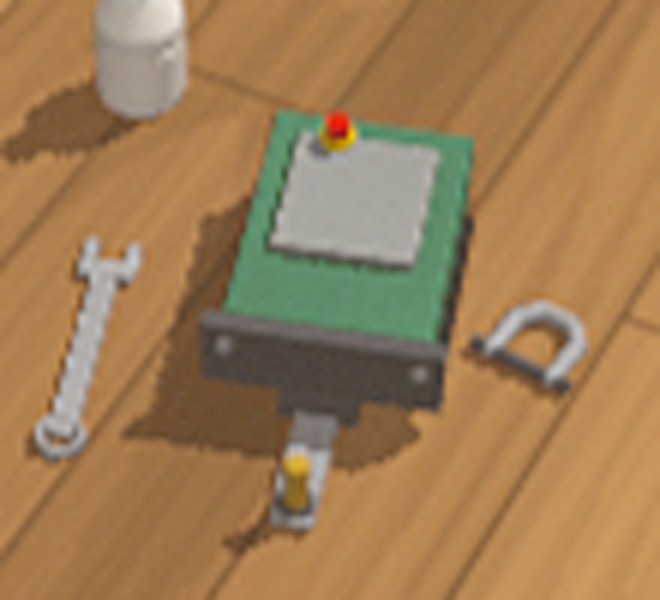

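Run:
```python
from h import *
f=grab_frame("top"); g=grab_frame("scene")
def P(c,x0,y0,z,k=5.5,fr=f): return ray(fr,((c[0]+.5)/k-.5+x0,(c[1]+.5)/k-.5+y0),z)[:2]
D=np.array([P(c,290,160,18) for c in [(287,95),(690,155),(668,352),(262,293)]])
print("deck",D.round(1).tolist(),[np.linalg.norm(D[i]-D[i-3]).round(1) for i in range(4)])
ax=(D[0]+D[3]-D[1]-D[2])/2; th=np.arctan2(ax[1],ax[0]); u=ax/np.linalg.norm(ax)
o=D.mean(0)+49*u; print("sled th",th,"origin",o)
B=np.array([P(c,290,160,44) for c in [(553,160),(688,178),(670,320),(537,302)]]); print("blank-based origin",B.mean(0)+110*u)
print("bluetop",P((406,200),290,160,82))
print("deck scene",[P(c,200,225,18,6,g).round(1).tolist() for c in [(290,178),(428,268),(182,560),(40,452)]])
print("pred top/scene",proj(f,[*D[0],18]),proj(g,[*D[0],18]))
C=np.array([P(c,100,170,74) for c in [(85,188),(445,87),(520,345),(155,447)]])
print("carr",C.round(1).tolist(),[np.linalg.norm(C[i]-C[i-3]).round(1) for i in range(4)])
a=(C[0]+C[3]-C[1]-C[2])/2; print("carr th",np.arctan2(a[1],a[0]), np.arctan2(*( (C[0]-C[1])[::-1])),np.arctan2(*( (C[3]-C[2])[::-1])))
n=np.array([P(c,100,170,74) for c in [(460,65),(555,355)]])
print("front plate", n.round(1).tolist())
print("pin top view",P((681,164),100,170,48),"scene",P((298,464),250,110,48,6,g), "scene foot", P((294,508),250,110,9,6,g))
hsv=cv2.cvtColor(f["color"],cv2.COLOR_RGB2HSV);print(hsv[196:204,219:229].tolist())
```

```text
deck [[607.4, -180.5], [581.3, -380.3], [483.8, -368.9], [509.3, -168.8]] [np.float64(201.5), np.float64(98.2), np.float64(201.7), np.float64(98.8)]
sled th 1.442373139536658 origin [ 551.72724679 -226.01321551]
blank-based origin [ 550.51880866 -225.50265533]
bluetop [ 550.33715217 -227.63811878]
deck scene [[516.0, -170.3], [609.0, -181.9], [583.0, -380.7], [488.4, -367.1]]
pred top/scene [341.77272727 176.86363636] [270.69761057 268.68521511]
carr [[519.4, 409.9], [569.8, 244.3], [449.7, 205.5], [399.8, 372.5]] [np.float64(173.1), np.float64(126.2), np.float64(174.3), np.float64(125.3)]
carr th 1.8638738048760275 1.8664502160589824 1.8613139331437485
front plate [[580.4, 237.6], [445.3, 189.1]]
pin top view [537.75982819 135.52472898] scene [543.01213762 135.64121696] scene foot [542.74912357 132.57802911]
[[[15, 142, 154], [13, 104, 152], [16, 68, 162], [18, 142, 135], [20, 77, 156], [18, 79, 129], [15, 5, 97], [95, 12, 131], [45, 7, 155], [70, 5, 163]], [[15, 51, 154], [96, 8, 162], [21, 94, 189], [22, 194, 198], [23, 220, 198], [22, 224, 198], [21, 178, 159], [14, 42, 79], [103
[... 238 characters left out ...]
 194], [22, 209, 192], [22, 210, 193], [23, 209, 205], [21, 231, 118], [19, 152, 57], [120, 6, 40]], [[30, 2, 154], [17, 58, 128], [21, 196, 185], [22, 217, 197], [23, 214, 195], [23, 206, 199], [22, 206, 194], [20, 219, 99], [16, 107, 55], [100, 17, 45]], [[26, 11, 156], [110, 12, 124], [18, 99, 119], [21, 202, 187], [22, 211, 195], [22, 209, 192], [21, 214, 131], [20, 211, 76], [21, 48, 53], [75, 10, 49]], [[26, 13, 163], [10, 6, 136], [108, 27, 93], [18, 71, 86], [18, 160, 86], [20, 212, 59], [20, 206, 63], [19, 140, 62], [0, 0, 45], [75, 7, 71]], [[23, 13, 162], [23, 12, 167], [30, 7, 138], [100, 8, 96], [30, 11, 67], [23, 52, 59], [20, 100, 56], [98, 19, 53], [98, 19, 53], [50, 8, 94]]]
```

Both views put the deck at 98–99 x 201.6 mm (nominal 100 x 202). The sled is near (551,-226) with yaw 1.442, and the carriage yaw is 1.864. The pin is near (540,135), but the two views differ by 5 mm, so I'll refine it with the wrist camera.

```bash
cat >> h.py <<'E'
from scipy.spatial.transform import Rotation as Rn
def quat(th,s=1):
    c,k=np.cos(th)*s,np.sin(th)*s
    M=np.array([[0,c,k],[0,k,-c],[-1,0,0.]]); q=Rn.from_matrix(M).as_quat(); return [q[3],q[0],q[1],q[2]]
E
python3 - <<'E'
from h import *
f=grab_frame("top")
for n,uv,z in [("plane L top",(376,124),40),("plane L bot",(376,147),40),("chisel L",(283,107),15),("chisel R",(351,120),20),("off bl",(241,128),35),("off br",(262,133),35),("off tr",(266,92),35),("ham",(390,335),20)]:
    print(n,ray(f,uv,z).round(0))
for s in (1,-1):
  for p,th in [((550.5,-226,180),1.442),((550.5,-226,43),1.442),((589,-28,43),1.864),((564,55,43),1.864),((564,55,200),1.864)]:
    q=inverse_kinematics(p,quat(th,s)); print(s,p,None if q is None else np.round(q,2))
E
```

```text
plane L top [ 750. -269.   40.]
plane L bot [ 687. -269.   40.]
chisel L [798. -18.  15.]
chisel R [ 764. -205.   20.]
off bl [732.  95.  35.]
off br [720.  38.  35.]
off tr [833.  29.  35.]
ham [ 188. -311.   20.]
1 (550.5, -226, 180) [-0.54  0.5   1.14  1.65 -0.47  1.3   2.13]
1 (550.5, -226, 43) [-0.33  0.56  0.82  1.77 -0.47  1.03  2.11]
1 (589, -28, 43) [-0.57  0.49  0.67  1.78 -0.36  1.    2.11]
1 (564, 55, 43) [-0.62  0.41  0.53  1.83 -0.25  0.96  1.88]
1 (564, 55, 200) [-0.69  0.24  0.6   1.68 -0.14  1.27  1.8 ]
-1 (550.5, -226, 180) [-0.58  0.57  1.24  1.65 -0.55  1.33 -0.95]
-1 (550.5, -226, 43) [-0.43  0.64  0.99  1.77 -0.6   1.07 -0.93]
-1 (589, -28, 43) [-0.69  0.56  0.85  1.78 -0.48  1.03 -0.93]
-1 (564, 55, 43) [-0.74  0.44  0.68  1.84 -0.33  0.98 -1.19]
-1 (564, 55, 200) [-0.76  0.25  0.69  1.68 -0.16  1.27 -1.32]
```

Run:
```python
from h import *
s=get_state();f=grab_frame("wrist");f["fish"]=1
q=s["tool_rot"];R=Rn.from_quat([q[1],q[2],q[3],q[0]]).as_matrix()
Tt=R.T@(f["T"][:3,3]-s["ee_pos"]); Rt=R.T@f["T"][:3,:3]; print(Tt,Rt.round(3).tolist())
# place camera ~ over the point 40mm beyond pin
for sg in (1,-1):
  M=Rn.from_quat(np.roll(quat(1.864,sg),-1)).as_matrix()
  print(sg, "cam off",M@Tt, "fwd",M@Rt[:,2])
sg=-1
M=Rn.from_quat(np.roll(quat(1.864,sg),-1)).as_matrix()
off=(M@Tt)[:2]
tcp=np.array([540,135])-off*1.1
p=[*tcp,200]; print(p)
move_ptp(p,quat(1.864,sg)); 
f=grab_frame("wrist"); save("w1",f["color"]); np.save("w1T",f["T"]); f["fish"]=1
print(get_state()["time"],proj(f,[540,135,48]))
```

```text
[-1.62276339e+02 -6.63230724e-03 -7.23798683e+01] [[-0.001, -0.266, 0.964], [1.0, -0.0, 0.001], [-0.0, 0.964, 0.266]]
1 cam off [-69.28898577 -20.92562602 162.276339  ] fwd [ 0.25457178  0.07798347 -0.96390445]
-1 cam off [ 69.28898577  20.92562602 162.276339  ] fwd [-0.25457178 -0.07798347 -0.96390445]
[np.float64(463.7821156550473), np.float64(111.9818113759269), 200]
2.625 [280.16073797 109.18288345]
```

View pics/w1.png

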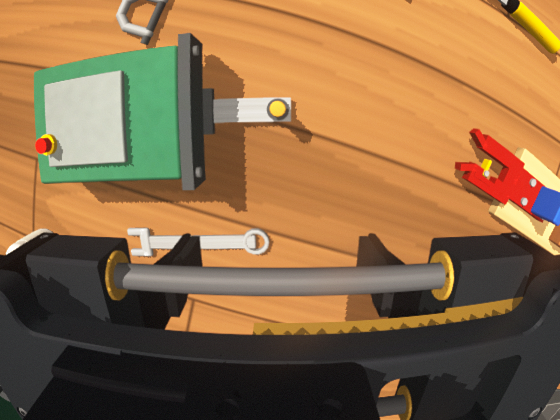

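The wrist view shows the pin top at about (278,109), the draw-bar to its left, and the carriage face at x≈190. Next I'll extract the pin and the carriage heading from it.

Run:
```python
from h import *
f=grab_frame("wrist"); hsv=cv2.cvtColor(f["color"],cv2.COLOR_RGB2HSV)
m=cv2.inRange(hsv[90:130,255:310],(15,150,120),(30,255,255)); n,l,st,c=cv2.connectedComponentsWithStats(m)
for i in range(1,n):
  if st[i,4]>20:
    uv=c[i]+[255,90]; print("pin",uv,st[i],rayw(f,uv,48))
# green top corners
m=cv2.inRange(hsv,(60,80,30),(90,255,255)); m[:, 250:]=0; m[:25]=0
cs,_=cv2.findContours(m,0,2); cc=max(cs,key=cv2.contourArea)
P=np.array([rayw(f,p[0].astype(float),74)[:2] for p in cc],np.float32)
r=cv2.minAreaRect(P); print("green rect",r)
crop("w1c",f,180,60,130,90,6); crop("w1d",f,450,120,110,110,5.4)
```

```text
pin [292.60465116 101.14227086] [  0   0  55  40 731] [550.93297783 125.90026298  48.        ]
pin [277.08695652 108.27536232] [ 14  11  17  16 207] [539.97698929 138.01172525  48.        ]
green rect ((487.81402587890625, 306.1474609375), (124.20088195800781, 172.49551391601562), 17.101503372192383)
```

View pics/w1c.png

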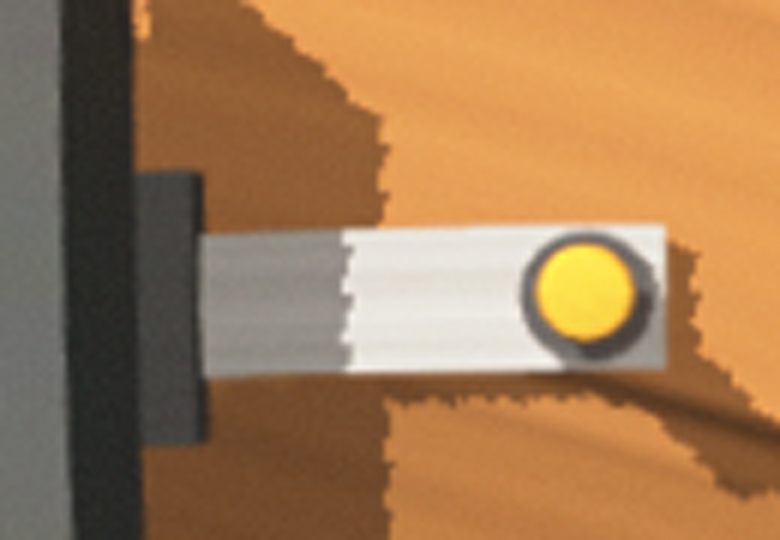

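Run:
```python
from h import *
f=grab_frame("wrist")
F=lambda c,z:rayw(f,(180+(c[0]+.5)/6-.5,60+(c[1]+.5)/6-.5),z)[:2]
a,b,c,d=[F(x,9) for x in [(200,235),(665,225),(205,378),(665,370)]]
for p,q in((b,a),(d,c)): print(np.arctan2(*(p-q)[::-1]) , np.arctan2(*(q-p)[::-1]),np.linalg.norm(p-q))
print("width",np.linalg.norm(b-d),"end mid",(b+d)/2)
th=1.868;u=np.array([np.cos(th),np.sin(th)]);n=np.array([-u[1],u[0]])
pin=F((585,292),48); print("pin",pin,"end->pin",(pin-(b+d)/2)@u,(pin-(b+d)/2)@n)
cen=np.array([487.8,306.15]); print("pin off centre line of housing",(pin-cen)@n,(pin-cen)@u)
# plate front edge top & pad
print("plate bottom-edge pts", [F(x,74) for x in [(135,0),(145,540)]])
# sled in this view
```

```text
-1.2721345303524025 1.8694581232373908 83.82622431520548
-1.2720045228282102 1.8695881307615831 83.39392820444495
width 26.28355707152196 end mid [543.96722325 124.44170647]
pin [539.99917507 137.89234511] end->pin 14.022984335342567 -0.1449020663896248
pin off centre line of housing -0.6368634416928391 -176.16749618207186
plate bottom-edge pts [array([564.21870896, 214.62100504]), array([485.89701123, 190.55142406])]
```

View pics/w1d.png

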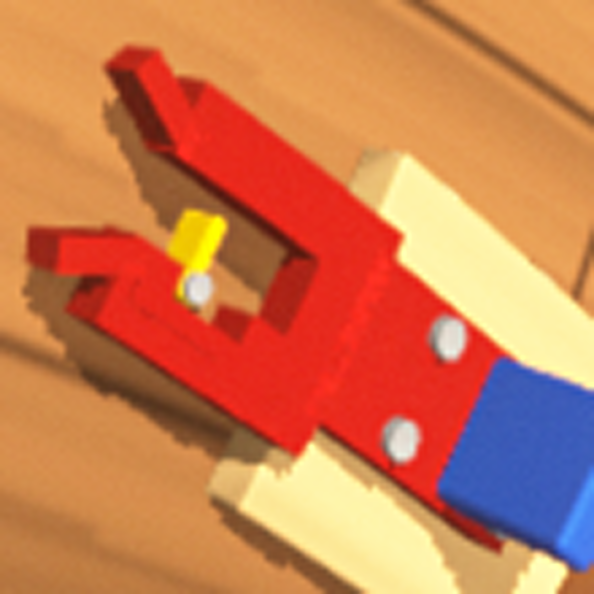

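Pin is at (540.0,137.9) and heading 1.8695. The bar width of 26.3 mm and the 14.0 mm from bar end to pin match the given sizes. Now the sled.

Run:
```python
from h import *
th=1.442
u=np.array([np.cos(th),np.sin(th)]);n=np.array([-u[1],u[0]])
o=np.array([551,-226]); tgt=o+20*u
M=Rn.from_quat(np.roll(quat(th,-1),-1)).as_matrix(); off=(M@[-162.3,0,-72.4])[:2]
p=[*(tgt-off*1.2),190]; print(p)
move_ptp(p,quat(th,-1)); f=grab_frame("wrist"); save("w2",f["color"]); print(get_state()["time"])
```

```text
[np.float64(467.40841922665686), np.float64(-195.00674228459266), 190]
3.95
```

View pics/w2.png

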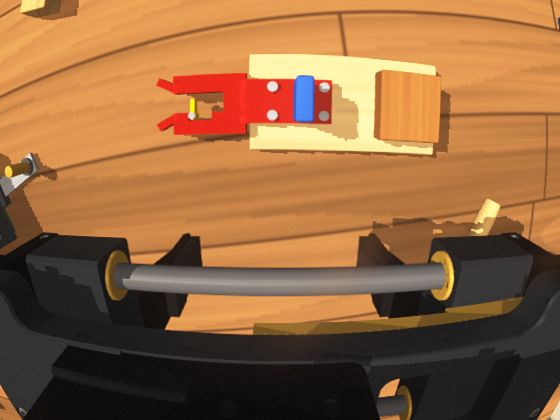

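The sled is fully in view: post at (304,98), throat at about x=192–224, y=93–121. I'll zoom for edges.

Run:
```python
from h import *
f=grab_frame("wrist"); crop("w2a",f,150,65,190,70,4.2)
crop("w2b",f,240,45,210,115,3.8)
hsv=cv2.cvtColor(f["color"],cv2.COLOR_RGB2HSV)
m=cv2.inRange(hsv[60:140,270:340],(105,120,40),(125,255,255)); ys,xs=np.nonzero(m)
print("blue bbox",xs.min()+270,xs.max()+270,ys.min()+60,ys.max()+60)
```

```text
blue bbox 294 313 76 121
```

View pics/w2a.png

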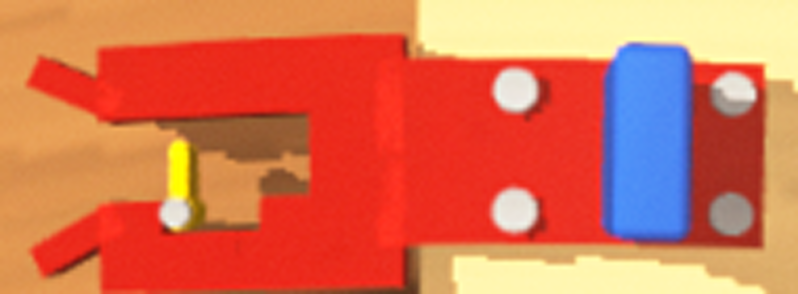

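View pics/w2b.png

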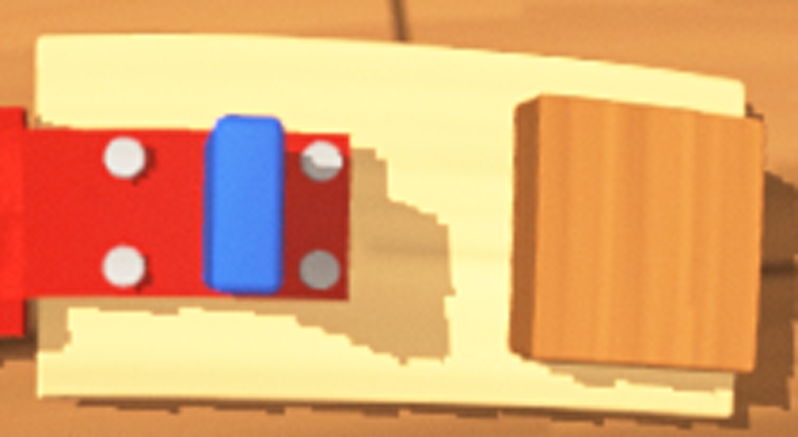

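Run:
```python
from h import *
f=grab_frame("wrist")
A=lambda c,z:rayw(f,(150+(c[0]+.5)/4.2-.5,65+(c[1]+.5)/4.2-.5),z)[:2]
B=lambda c,z:rayw(f,(240+(c[0]+.5)/3.8-.5,45+(c[1]+.5)/3.8-.5),z)[:2]
D=np.array([B(c,18) for c in [(38,35),(745,80),(733,416),(38,397)]])
print([np.linalg.norm(D[i]-D[i-1]).round(1) for i in range(4)])
ax=(D[0]+D[3]-D[1]-D[2])/2; th=np.arctan2(ax[1],ax[0]);u=ax/np.linalg.norm(ax);n=np.array([-u[1],u[0]])
o=D.mean(0)+49*u;print("deck",th,o, [np.arctan2(*(D[i]-D[j])[::-1]) for i,j in((0,1),(3,2))])
post=[A(c,82) for c in [(620,43),(688,45),(688,238),(608,238)]]; post=np.array(post); print("post top",post.mean(0),[np.linalg.norm(post[i]-post[i-1]).round(1) for i in range(4)])
for nm,c,z in [("backwall up",(309,116),32),("backwall lo",(309,192),32),("jawR tipout",(40,57),32),("jawL tipout",(45,277),32),("throat right edge",(130,120),32),("throat right edge2",(300,114),32),("hinge",(175,213),35),("jaw L outer",(110,290),32),("jaw R outer",(110,47),32),("shank R",(500,58),32),("shank L",(500,243),32)]:
    p=A(c,z)-o; print(nm,(p@u).round(1),(p@n).round(1))
```

```text
[np.float64(99.0), np.float64(200.7), np.float64(99.1), np.float64(200.9)]
deck 1.439678815218267 [ 552.5554607  -225.09608825] [np.float64(1.4398091617518807), np.float64(1.4395486380171088)]
post top [ 552.64870327 -224.83178251] [np.float64(38.9), np.float64(13.3), np.float64(38.5), np.float64(15.7)]
backwall up 76.0 -8.9
backwall lo 76.1 9.1
jawR tipout 142.8 -27.2
jawL tipout 142.5 27.0
throat right edge 119.7 -10.0
throat right edge2 78.1 -9.4
hinge 107.9 13.0
jaw L outer 125.6 30.9
jaw R outer 124.7 -28.2
shank R 31.5 -21.8
shank L 31.3 21.7
```

Everything agrees: back wall at x=76 mm, hinge at (108,13), and post top within 0.3 mm of the deck-based origin. I'll grasp at (552.6,-225.0), yaw 1.4397.

Run:
```python
from h import *
th=1.4397;q=quat(th,-1)
command_gripper(60,40)
move_ptp([552.6,-225,130],q)
s=get_state();print(s["ee_pos"],s["contact_force"])
hit=line_to([552.6,-225,43],speed=80,until_force=8); print(hit,get_state()["ee_pos"],get_state()["contact_force"])
if not hit:
    command_gripper(0,45); s=get_state(); print(s["width"],s["ee_pos"],s["contact_force"],s["wrist_torque"],s["time"])
f=grab_frame("top"); crop("t3",f,280,140,150,110,5); f=grab_frame("wrist"); save("w3",f["color"])
```

```text
[ 551.75003724 -225.55926245  130.1676661 ] [-0.58982051 -0.91823833 -0.51878567]
False [ 552.93029808 -225.18468434   43.50350826] [-0.0776745  -0.39530479 -0.72718195]
15.612980406836709 [ 552.57911973 -225.10828573   43.02054209] [-0.46800492  0.09302083 -0.52373845] [-0.12122178  0.21700544 -0.03501809] 7.4917
```

View pics/w3.png

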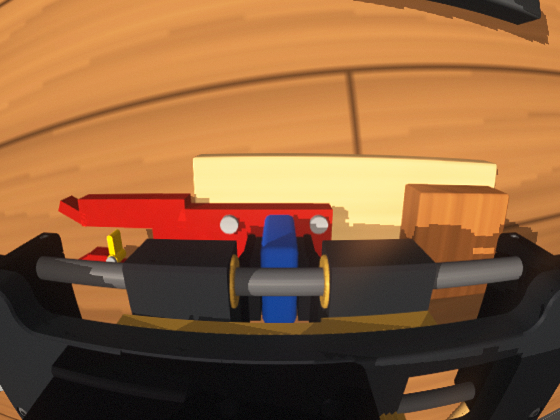

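Post is gripped at 15.6 mm. Next I'll slide the sled flat to a standoff in line with the pin, tips about 27 mm short of it.

```bash
cat >> h.py <<'E'
PIN=np.array([540.0,137.9]);TH=1.8695
U=np.array([np.cos(TH),np.sin(TH)]);N=np.array([-U[1],U[0]])
def at(sx,sy=0,z=43): return [*(PIN-sx*U+sy*N),z]   # pin at sled x=sx; sled shifted sy left
def st(l=""):
    s=get_state();p=s["ee_pos"];F=s["contact_force"]
    d=p[:2]-PIN; print(l,"t%.1f sx %.2f sy %.2f z %.1f | F u %.1f n %.1f z %.1f Mz %.2f"%(s["time"],-d@U,d@N,p[2],F[:2]@U,F[:2]@N,F[2],s["wrist_torque"][2])); return s
E
python3 - <<'E'
from h import *
line_to(at(172),quat(TH,-1),speed=80); s=st("pre"); print(s["width"])
wait(.3); st()
f=grab_frame("top"); crop("t4",f,180,150,160,110,5); f=grab_frame("wrist"); save("w4",f["color"])
g=grab_frame("scene"); crop("s4",g,220,130,120,120,5)
E
```

```text
pre t10.3 sx 172.14 sy 0.09 z 43.0 | F u -3.0 n 0.9 z -1.2 Mz -0.12
15.772628513804218
 t10.6 sx 172.12 sy 0.07 z 43.0 | F u -4.2 n 2.5 z -1.1 Mz -0.12
```

View pics/w4.png

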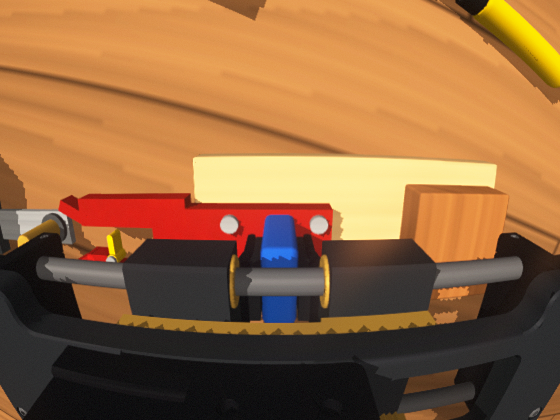

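View pics/t4.png

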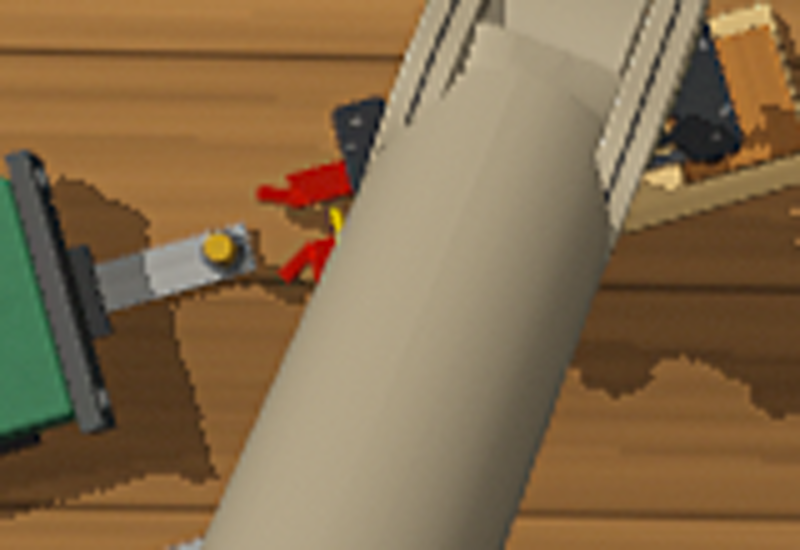

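Run:
```python
from h import *
f=grab_frame("top")
F=lambda c,z:ray(f,(180+(c[0]+.5)/5-.5,150+(c[1]+.5)/5-.5),z)[:2]
pin=F((219,248),48)
for nm,c in [("R tip",(259,190)),("L tip",(282,276)),("hinge-ish latch tip",(335,212))]:
    d=F(c,32)-pin; print(nm,-d@U,d@N)
print(pin)
```

```text
R tip 27.706902271391478 -25.76672819210878
L tip 26.985541673641002 21.937241475465065
hinge-ish latch tip 63.422352029959306 -3.198343322576139
[538.31123801 135.562827  ]
```

The top-view tip check is coarse (2.7 mm/px): tips at -25.8 / +21.9, so it could be 2 mm off to the right. I'll feel my way in by watching the side force.

Run:
```python
from h import *
for sx in (160,150,144,140,136,133,130,127,124,122):
    h=line_to(at(sx),speed=30,until_force=6); s=st(f"{sx} {h}")
    if h or abs(s["contact_force"][:2]@N-1)>5: break
```

```text
160 False t11.3 sx 158.50 sy -0.45 z 43.0 | F u 2.4 n -1.5 z 0.2 Mz -0.03
150 True t11.5 sx 157.79 sy -0.19 z 43.0 | F u 1.0 n 0.1 z 6.1 Mz 0.03
```

Run:
```python
from h import *
wait(.2);st();wait(.2);st()
line_to(at(152),speed=15); st(152); wait(.2); st()
for sx in (149,146):
    line_to(at(sx),speed=15); st(sx)
wait(.2); st()
```

```text
t11.7 sx 157.77 sy -0.19 z 43.0 | F u 1.8 n 2.3 z 7.5 Mz 0.04
 t11.9 sx 157.77 sy -0.17 z 43.0 | F u 2.2 n 1.3 z 7.3 Mz 0.06
152 t12.5 sx 152.34 sy 0.19 z 43.0 | F u -5.2 n 0.9 z 1.5 Mz -0.09
 t12.7 sx 152.31 sy 0.16 z 43.0 | F u -4.5 n 0.6 z 0.7 Mz -0.03
149 t13.0 sx 148.90 sy 0.03 z 43.0 | F u -3.7 n 1.2 z 1.4 Mz -0.07
146 t13.4 sx 145.82 sy -0.02 z 43.0 | F u -3.0 n 0.3 z 0.1 Mz -0.03
 t13.6 sx 145.81 sy -0.04 z 43.0 | F u -2.7 n 0.4 z 1.0 Mz -0.06
```

```bash
cat >> h.py <<'E'
def go(seq,sy=0,fu=-11,fn=5,speed=15,uf=7):
    for sx in seq:
        h=line_to(at(sx,sy),speed=speed,until_force=uf); s=st(f"{sx} {h}");F=s["contact_force"][:2]
        if F@U<fu or abs(F@N)>fn: print("STOP"); return False
    return True
E
python3 - <<'E'
from h import *
go([143,140,138,136,134,132,130,128,126,124,122])
E
```

```text
143 False t13.9 sx 142.80 sy 0.00 z 43.0 | F u -3.8 n 0.1 z 0.3 Mz 0.02
140 False t14.3 sx 139.77 sy -0.00 z 43.0 | F u -3.0 n 0.0 z 0.6 Mz -0.12
138 False t14.6 sx 137.81 sy 0.02 z 43.0 | F u -3.6 n 1.4 z 0.5 Mz -0.07
136 False t14.9 sx 135.75 sy 0.01 z 43.0 | F u -4.2 n 0.4 z 0.1 Mz -0.06
134 False t15.1 sx 133.75 sy -0.02 z 43.0 | F u -2.5 n 1.5 z -0.2 Mz -0.10
132 False t15.4 sx 131.72 sy -0.02 z 43.0 | F u -3.6 n 0.5 z 0.5 Mz -0.06
130 False t15.7 sx 129.76 sy -0.01 z 43.0 | F u -3.4 n 0.4 z 0.4 Mz -0.03
128 False t16.0 sx 127.74 sy 0.01 z 43.0 | F u -3.4 n 0.4 z 0.1 Mz -0.10
126 False t16.3 sx 125.72 sy -0.02 z 43.0 | F u -3.0 n 1.3 z -0.3 Mz -0.07
124 False t16.6 sx 123.76 sy -0.01 z 43.0 | F u -3.3 n 0.4 z -0.6 Mz -0.04
122 False t16.8 sx 121.77 sy -0.00 z 43.0 | F u -3.3 n 0.0 z 0.1 Mz -0.06
```

Inside the throat with no side load; bench friction is about 3.3 N. Now I press in against the latch.

Run:
```python
from h import *
go([120,118,116,114,112,110,108,106,104,102,100,98,96],fu=-16,fn=7,uf=9)
```

```text
120 False t17.1 sx 119.73 sy 0.00 z 43.0 | F u -2.8 n 0.3 z -0.0 Mz -0.08
118 False t17.4 sx 117.83 sy -0.00 z 43.0 | F u -3.8 n 0.9 z 0.1 Mz -0.05
116 False t17.7 sx 116.58 sy 0.08 z 43.0 | F u -6.1 n -0.2 z -1.9 Mz -0.00
114 False t18.0 sx 115.11 sy 0.22 z 43.0 | F u -8.1 n -0.5 z -1.8 Mz 0.01
112 False t18.3 sx 113.45 sy 0.28 z 43.0 | F u -8.8 n 0.0 z -3.3 Mz -0.03
110 False t18.5 sx 111.90 sy 0.40 z 43.0 | F u -9.7 n -0.2 z -3.7 Mz 0.01
108 False t18.8 sx 110.32 sy 0.51 z 43.1 | F u -11.2 n -0.0 z -2.9 Mz 0.16
106 False t19.1 sx 108.60 sy 0.69 z 43.1 | F u -11.6 n 1.6 z -3.0 Mz 0.23
104 False t19.4 sx 106.76 sy 0.96 z 43.0 | F u -12.2 n 3.2 z -0.2 Mz 0.29
102 False t19.7 sx 104.83 sy 1.16 z 43.0 | F u -13.1 n 3.3 z -0.4 Mz 0.48
100 False t20.0 sx 102.87 sy 1.33 z 43.0 | F u -12.5 n 4.5 z -0.1 Mz 0.38
98 False t20.2 sx 100.83 sy 1.40 z 43.0 | F u -12.0 n 5.0 z 0.4 Mz 0.39
96 False t20.5 sx 98.63 sy 1.41 z 43.0 | F u -11.2 n 5.1 z 1.2 Mz 0.39
```

Run:
```python
from h import *
go([94.5,93,91.5,90,89,88,87,86],fu=-15.5,fn=8,uf=7,speed=10)
```

```text
94.5 False t20.8 sx 97.03 sy 1.44 z 43.0 | F u -10.8 n 5.1 z 3.2 Mz 0.37
93 False t21.1 sx 95.25 sy 1.43 z 43.0 | F u -9.9 n 6.4 z 1.8 Mz 0.37
91.5 False t21.4 sx 93.38 sy 1.41 z 43.0 | F u -9.2 n 6.2 z 3.0 Mz 0.35
90 False t21.7 sx 91.44 sy 1.40 z 43.0 | F u -7.5 n 6.6 z 4.3 Mz 0.35
89 False t22.0 sx 90.02 sy 1.39 z 43.0 | F u -6.1 n 6.4 z 5.2 Mz 0.33
88 False t22.2 sx 88.15 sy 0.65 z 43.0 | F u -3.4 n 3.5 z 3.4 Mz -0.16
87 False t22.5 sx 87.08 sy 0.26 z 43.0 | F u -3.7 n 2.7 z 1.5 Mz -0.11
86 False t22.7 sx 85.91 sy 0.01 z 43.0 | F u -3.8 n 2.7 z 0.5 Mz -0.10
```

Force dropped back to plain friction at sx≈88 and the side force vanished, so the latch has likely snapped. I'll touch the back wall gently, then tug.

Run:
```python
from h import *
go([85,84,83],fu=-7,fn=8,uf=6,speed=10)
wait(.2);st()
f=grab_frame("wrist"); save("w5",f["color"])
for sx in [86,89,92,94,95,96,97,98,99,100,101,102]:
    line_to(at(sx),speed=12); s=st(sx)
    if s["contact_force"][:2]@U>8.5: break
```

```text
85 False t23.0 sx 84.83 sy -0.12 z 43.0 | F u -3.6 n 0.6 z -0.1 Mz -0.04
84 False t23.2 sx 83.80 sy -0.12 z 43.0 | F u -4.0 n -0.2 z -1.0 Mz -0.06
83 False t23.5 sx 83.22 sy -0.08 z 43.0 | F u -4.6 n -0.9 z -1.7 Mz 0.01
 t23.7 sx 83.18 sy -0.09 z 43.0 | F u -5.1 n -1.0 z -1.8 Mz -0.02
86 t24.1 sx 84.34 sy -0.24 z 43.0 | F u 5.5 n 1.1 z 1.3 Mz -0.07
89 t24.5 sx 87.85 sy -0.39 z 43.0 | F u 4.9 n -0.9 z -0.8 Mz -0.00
92 t24.9 sx 91.64 sy -0.16 z 43.0 | F u 3.7 n -0.9 z -0.7 Mz 0.05
94 t25.2 sx 93.99 sy 0.00 z 43.0 | F u 3.5 n -0.7 z -0.1 Mz 0.05
95 t25.5 sx 94.94 sy 0.04 z 43.0 | F u 4.8 n -0.2 z 0.2 Mz 0.11
96 t25.7 sx 96.03 sy 0.05 z 43.0 | F u 4.4 n -0.4 z 0.0 Mz 0.04
97 t26.0 sx 97.07 sy 0.05 z 43.0 | F u 4.4 n -0.8 z 0.4 Mz -0.07
98 t26.2 sx 98.06 sy 0.05 z 43.0 | F u 4.1 n -0.4 z 1.2 Mz -0.02
99 t26.5 sx 98.70 sy -0.01 z 43.0 | F u 5.3 n 1.2 z 0.4 Mz 0.00
100 t26.7 sx 99.06 sy -0.04 z 43.0 | F u 8.0 n 0.7 z 1.4 Mz -0.01
101 t27.0 sx 99.44 sy -0.09 z 43.0 | F u 9.6 n 1.0 z 2.9 Mz 0.02
```

View pics/w5.png

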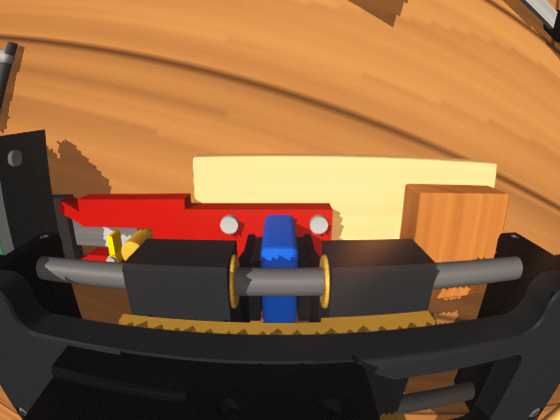

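The picture shows the yellow latch at (115,245) shut, with the pin at (138,243) behind it. The tug has met resistance at sx≈98.6. I'll raise it to about 10 N on the pin (about 14 N at the tool) and hold.

Run:
```python
from h import *
for sx in [102,102.7,103.4,104,104.6,105.2,105.8]:
    line_to(at(sx),speed=10); wait(.15); s=st(sx)
    if s["contact_force"][:2]@U>14: break
wait(.4); st("hold")
f=grab_frame("wrist"); save("w6",f["color"])
```

```text
102 t27.4 sx 99.83 sy -0.10 z 43.0 | F u 11.5 n 1.6 z 4.5 Mz -0.06
102.7 t27.8 sx 99.97 sy -0.12 z 43.0 | F u 14.2 n 2.2 z 5.8 Mz -0.06
hold t28.2 sx 99.94 sy -0.16 z 43.0 | F u 14.5 n 1.2 z 4.6 Mz -0.04
```

View pics/w6.png

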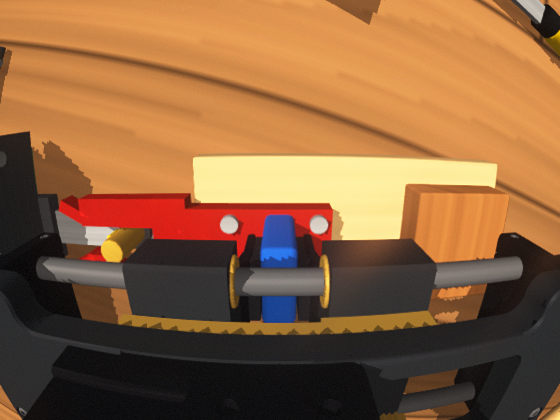

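The tool force implies about 10 N on the pin. Buffer travel (about 1.7 mm) says about 8.5 N, so I'll go slightly firmer for margin, still well below 20 N.

Run:
```python
from h import *
for sx in [103.2,103.7]:
    line_to(at(sx),speed=10); wait(.3); s=st(sx)
    if s["contact_force"][:2]@U>16: break
wait(.3); st("hold")
# relax to mid-play
line_to(at(93),speed=30); wait(.2); s=st("relaxed")
```

```text
103.2 t28.8 sx 100.04 sy -0.15 z 43.0 | F u 15.6 n 2.8 z 6.2 Mz 0.01
103.7 t29.3 sx 100.23 sy -0.20 z 43.0 | F u 16.4 n 3.5 z 6.4 Mz -0.03
hold t29.6 sx 100.23 sy -0.18 z 43.0 | F u 16.4 n 2.7 z 6.8 Mz -0.03
relaxed t30.4 sx 93.80 sy 0.26 z 43.0 | F u -4.7 n 1.3 z -2.0 Mz -0.05
```

Run:
```python
from h import *
command_gripper(50); st("open")
p=get_state()["ee_pos"]; line_to([p[0],p[1],200],speed=120); s=st("up"); print(s["width"])
off=-72.4*1.2
# step aside so the wrist camera looks at the hook
M=Rn.from_quat(np.roll(quat(TH,-1),-1)).as_matrix(); o=(M@[-162.3,0,-72.4])[:2]
move_ptp([*(PIN-40*U-o*1.2),200],quat(TH,-1)); st()
f=grab_frame("wrist"); save("w7",f["color"]); crop("w7c",f,190,60,160,90,5)
g=grab_frame("scene"); save("s7",g["color"]); g=grab_frame("top"); save("t7",g["color"])
```

```text
open t31.2 sx 92.99 sy -0.00 z 43.0 | F u 0.2 n -1.4 z 0.2 Mz 0.06
up t32.7 sx 92.86 sy 0.35 z 199.3 | F u -0.8 n 0.4 z -0.1 Mz -0.00
50.03606717409938
 t33.3 sx 39.55 sy 86.34 z 200.3 | F u 0.2 n -0.1 z -0.7 Mz -0.00
```

View pics/w7.png

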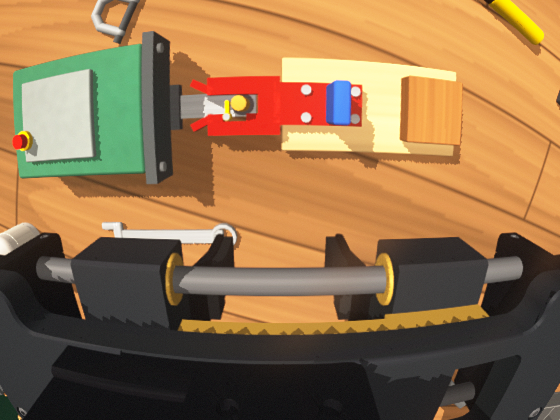

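View pics/w7c.png

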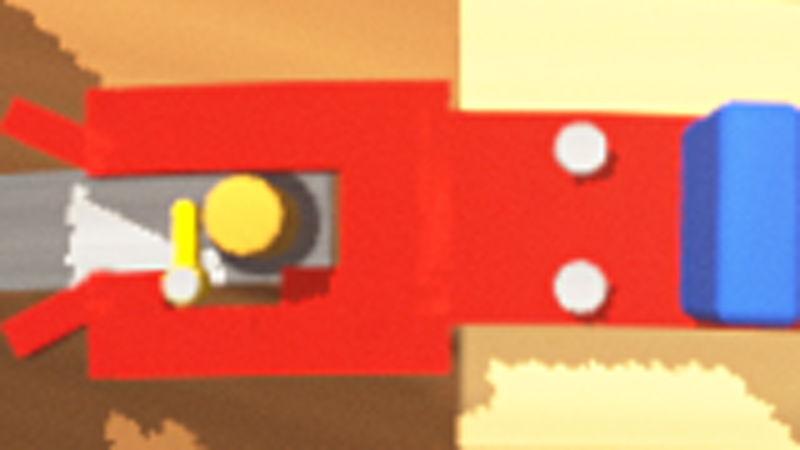

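View pics/s7.png

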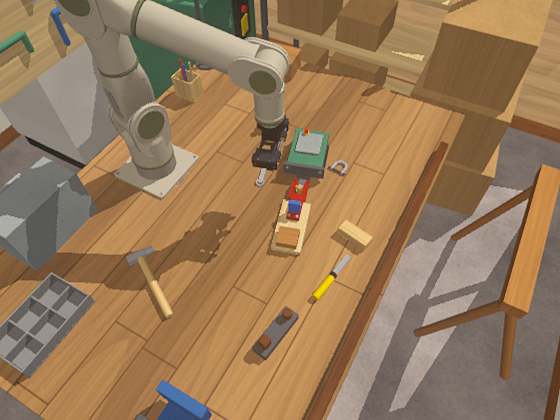

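Run:
```python
from h import *
print(get_state()["time"]); hand_in()
```

```text
33.4167
the job is handed in; nothing more can be done
```

The sled is hitched to the carriage, proof-tugged and released, and I handed the job in at 33.4 s of the 64 s allowed. No verdict was reported.

- **Finding things:** I placed the pin, the carriage heading and the sled from wrist-camera rays. They matched the given sizes: bar width 26.3 mm (given 26), bar end to pin 14.0 mm (given 14), and hook back wall at x = 76 mm.
- **Hitching:** I gripped the post and slid the sled flat along the bench, with about 3.5–4 N of friction. The latch pressed in at no more than 13.5 N measured at the tool. It snapped with the pin at sled x ≈ 88–89 mm, where the push fell back to plain friction. I then touched the back wall lightly.
- **Tug:** I pulled to 16.4 N at the tool and held it. Less friction, that puts about 12 N on the pin. The latch held, and I let go mid-play.

**Last checks:** the final wrist picture shows the latch straight across the throat with the pin behind it and the post free. The sled looks flat and in line with the carriage. The bystanders visible in the final pictures (spanner, shackle, chisel, hammer, offcut and plane) appear where they started.

**Disagreements:**
- The scene and top views put the pin 2–5 mm from the wrist estimate, and a coarse top-view check suggested the sled might be 2 mm off to the right. I used the wrist values, and the hook entered with no side load.
- Buffer travel gave a somewhat lower tug, about 9–10 N on the pin, which is still above the 7 N needed.
- Contact on the tug came after about 14–15 mm of play, where about 13 mm was stated.

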